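# Fetch the vial from behind the reagent bottles and weigh it

### The arm

A 7-joint arm with a two-finger parallel gripper is mounted at the origin on the work surface. World frame = base frame: x ahead of the robot, y to its left, z up, the work surface at z = 0. Lengths are in m, angles in rad, forces in N, time in s.
With the tool pointing down it reaches from about 0.425 to 0.875 m from the base axis. Payload 9.9 kg.
Tool frame: the origin (TCP) lies between the finger pads; the fingertips stand 19 mm ahead of it and the grasp point (between the pads) is the TCP (ctrl.tips_ahead is the distance from the TCP to the fingertips, in m); z points along the fingers, y is the line along which they close (so a half turn about z gives the same grasp; the last joint's range is limited). The gripper opens to 85 mm and grips with 20 to 120 N. Pads are 22 mm wide; open, the fingers measure 114 mm over their backs; the gripper's body (76 mm by 85 mm) begins 54 mm behind the grasp point. The pads swing forward as they close: fully open they stand 13 mm farther back than shut.
Start: joints at [-1.232, 0.576, 0.025, 1.437, -0.015, 1.129, -0.057], TCP at [0.277, 0.616, 0.25] pointing down, gripper open.
Joint ranges: [-2.76, 2.76], [-0.34, 2.15], [-1.52, 1.57], [0.19, 2.46], [-1.09, 4.23], [0.17, 1.99], [-2.82, 2.82]. Speed limits (rad/s): [2.22, 2.22, 3.01, 3.01, 3.14, 3.14, 3.14].

### API

Orientations are given as a unit quaternion [x, y, z, w].
In Python, from workcell import ctrl, eoat, kin, state, viewer, workorder gives the robot as it stands. Calls block until the motion is done:
- ctrl.movep(position, orientation): joint-space move of the TCP to a pose.
- ctrl.movel(position, rotation=None, feed=0.15): straight line of the TCP; rotation=None keeps the orientation; feed is the mean speed in m/s.
- ctrl.set_joints(angles): joint-space move.
- eoat.set_gripper(opening, strength=None): finger opening in m; strength is the grip in N (None keeps the last); returns when the fingers have stopped.
- ctrl.sleep(seconds).
- kin.solve_ik(position, orientation): joint angles nearest the present ones, or None.
- state(): the state.
- viewer.snapshot(name): name is "scene" or "top"; returns (picture, depth): 480x640x3 uint8, red, green, blue; 480x640 float32, m along the optical axis (not along the pixel's ray), 0 where there is no reading.
- viewer.camera_params(name): a dict with "camera_matrix" (3x3 intrinsics, pixels), "extrinsics" (4x4, takes a point from world to camera coordinates). Camera axes: x right, y up, looking along -z (the intrinsics and any distortion apply to the point x, -y, -z); pixel columns grow to the right and rows downward; lengths in m; the calibration is good to about 2 mm. A picture is of the moment at which its call begins. camera_params takes no time and is no camera call.
A pose or a line that the arm cannot do raises ctrl.Unreachable and nothing moves.
- workorder.sign_off(): hands the job in; it is judged then, once.
The state is a dict: "time_s": time; "joints": joint angles; "joint_velocities": joint speeds; "tau": joint torques, N m; "tool_pos": TCP position; "ee_rot": TCP orientation; "ft_force": force on the tool from outside, world axes, zero at the start; "moment": the same for the moment, N m; "finger_gap": finger opening in m; "finger_force": force on a finger pad.
Only numpy, scipy, OpenCV 4.12 (cv2) and the standard library are available. Lean on these libraries where they do the work, as an engineer would, in place of code of your own. Each camera call takes 0.05 s, during which the arm holds its last target. There are 200 camera calls.

### The job

The amber vial at the back of the reagent bay has to go on the balance, but three bottles hem it in: first set all three upright in the grey side tray, leaving the vial where it is, then stand the vial upright in the middle of the balance pan and let go. With the vial staying there, put each bottle back upright on the middle of the round spot of its own cap's colour. Tip nothing over and do not move the orange-lidded pot.

Things in the scene. Friction and masses are not known exactly. Their poses are not given: they have to be found in the camera images.
- bottle_red: loose white plastic reagent bottle with a red cap, 90 mm tall, about 90 g: straight round body 40 mm across up to 62 mm, then a shoulder to the cap, 29 mm across, from 70 to 90 mm. Origin: centre of its underside, z up. It stands in the bay on the round spot of its cap's colour.
- bottle_blue: loose white plastic reagent bottle with a blue cap, 90 mm tall, about 90 g: straight round body 40 mm across up to 62 mm, then a shoulder to the cap, 29 mm across, from 70 to 90 mm. Origin: centre of its underside, z up. It stands in the bay on the round spot of its cap's colour.
- bottle_yellow: loose white plastic reagent bottle with a yellow cap, 90 mm tall, about 90 g: straight round body 40 mm across up to 62 mm, then a shoulder to the cap, 29 mm across, from 70 to 90 mm. Origin: centre of its underside, z up. It stands in the bay on the round spot of its cap's colour.
- spot_red: flat round red spot, 54 mm across, 2 mm thick, fixed in the bay: home of the red-capped bottle (its foot 7 mm above the bench). Origin: centre of its underside; x points to the bay's back wall. The spots lie left, right and in front of the vial, 50 to 52 mm from it, colours in any order. The bay: white base 150 (x) x 190 (y) x 5 mm, open towards the robot.
- spot_blue: flat round blue spot, 54 mm across, 2 mm thick, fixed in the bay: home of the blue-capped bottle (its foot 7 mm above the bench). Origin: centre of its underside; x points to the bay's back wall. The spots lie left, right and in front of the vial, 50 to 52 mm from it, colours in any order. The bay's clear back wall: top 50 mm above the bench, inner face 55 mm beyond the vial's centre.
- spot_yellow: flat round yellow spot, 54 mm across, 2 mm thick, fixed in the bay: home of the yellow-capped bottle (its foot 7 mm above the bench). Origin: centre of its underside; x points to the bay's back wall. The spots lie left, right and in front of the vial, 50 to 52 mm from it, colours in any order. The bay's side rims: top 15 mm above the bench, 93 mm either side of the vial.
- vial: small loose amber sample vial with a black screw cap, upright, 40 mm tall, 24 mm across (cap 21 mm, from 30 mm up), about 30 g. Origin: centre of its underside, z up. At the start it stands on the bay's floor, 5 mm above the bench, hemmed in by the three bottles and the back wall, about 18 mm of air to each bottle; too tight for a gripper until they are gone.
- tray: the side tray: fixed shallow grey tray, 110 (x) x 210 (y) mm outside, walls and floor 4 mm thick, rim 16 mm high. Origin: centre of its underside; its y axis runs along its length. Empty at the start; the three bottles fit side by side along y, 66 mm apart.
- balance: small fixed white portable balance with a round steel pan, 80 mm across, whose flat top lies 30 mm above the bench. Origin: on the bench, under the centre of the pan. The case is 24 mm high and 110 mm wide (y); it reaches 82 mm towards -x (display side) and 50 mm towards +x.
- pot: bystander: loose clear-white specimen pot with an orange screw lid, 50 mm across, 60 mm tall, 120 g, standing alone to the robot's left. Origin: centre of its underside. Not to be moved.
Mind the look-alikes: they are no part of the job. What is shaped like the balance but pink or turquoise is not meant.

How it is judged:
On the way, in this order (a step that is already met when the one before it is completed fails the run):
1. all three bottles stand released in the side tray, the vial still in its place in the bay (x of bottle_red in the frame of tray between -0.05 and 0.05 m and y of bottle_red in the frame of tray between -0.1 and 0.1 m and height (world z) of each of bottle_red, bottle_blue, bottle_yellow below 0.012 m and angle between each of bottle_red, bottle_blue, bottle_yellow's own z axis and vertical below 0.15 rad and contact force between the fingers and bottle_red below 0.1 N and linear speed of each of bottle_red, bottle_blue, bottle_yellow below 0.03 m/s and x of bottle_blue in the frame of tray between -0.05 and 0.05 m and y of bottle_blue in the frame of tray between -0.1 and 0.1 m and contact force between the fingers and bottle_blue below 0.1 N and x of bottle_yellow in the frame of tray between -0.05 and 0.05 m and y of bottle_yellow in the frame of tray between -0.1 and 0.1 m and contact force between the fingers and bottle_yellow below 0.1 N and distance of vial from where it was at the start of the episode below 0.03 m), for 0.2 s.
2. the vial stands released in the middle of the balance pan, the bottles still in the tray (horizontal distance between vial and balance below 0.015 m and height (world z) of vial between 0.025 and 0.036 m and angle between each of vial, bottle_red, bottle_blue, bottle_yellow's own z axis and vertical below 0.15 rad and contact force between the fingers and vial below 0.1 N and linear speed of each of vial, bottle_red, bottle_blue, bottle_yellow below 0.03 m/s and x of bottle_red in the frame of tray between -0.05 and 0.05 m and y of bottle_red in the frame of tray between -0.1 and 0.1 m and height (world z) of each of bottle_red, bottle_blue, bottle_yellow below 0.012 m and contact force between the fingers and bottle_red below 0.1 N and x of bottle_blue in the frame of tray between -0.05 and 0.05 m and y of bottle_blue in the frame of tray between -0.1 and 0.1 m and contact force between the fingers and bottle_blue below 0.1 N and x of bottle_yellow in the frame of tray between -0.05 and 0.05 m and y of bottle_yellow in the frame of tray between -0.1 and 0.1 m and contact force between the fingers and bottle_yellow below 0.1 N), for 0.2 s.
At the end, for the whole second after the job is handed in: The vial stands upright, at rest, within 15 mm of the centre of the balance pan; each bottle stands upright, at rest, on the spot of its cap's colour, within 12 mm of its centre; everything is released (horizontal distance between vial and balance below 0.015 m and height (world z) of vial between 0.025 and 0.036 m and angle between each of vial, bottle_red, bottle_blue, bottle_yellow's own z axis and vertical below 0.15 rad and contact force between the fingers and vial below 0.1 N and linear speed of vial below 0.03 m/s and horizontal distance between bottle_red and spot_red below 0.012 m and height (world z) of bottle_red between 0.003 and 0.012 m and linear speed of each of bottle_red, bottle_blue, bottle_yellow below 0.02 m/s and horizontal distance between bottle_blue and spot_blue below 0.012 m and height (world z) of bottle_blue between 0.003 and 0.012 m and horizontal distance between bottle_yellow and spot_yellow below 0.012 m and height (world z) of bottle_yellow between 0.003 and 0.012 m); the robot touches nothing.
It fails at once if a bottle or the vial is tipped by more than about 35 degrees (angle between any of vial, bottle_red, bottle_blue, bottle_yellow's own z axis and vertical above 0.6 rad).
It fails at once if the orange-lidded pot is moved by more than 20 mm (distance of pot from where it was at the start of the episode above 0.02 m).
It fails at once if the vial is lifted off the pan again after a bottle has been put back (((horizontal distance between bottle_red and spot_red below 0.02 m and contact force between the fingers and bottle_red below 0.1 N) or (horizontal distance between bottle_blue and spot_blue below 0.02 m and contact force between the fingers and bottle_blue below 0.1 N) or (horizontal distance between bottle_yellow and spot_yellow below 0.02 m and contact force between the fingers and bottle_yellow below 0.1 N)) and height (world z) of vial above 0.045 m).
It also fails if it takes over 131 s, if anything falls off the work surface, if the arm or the gripper's body presses on something with over 40 N, if the wrist force passes 120 N, or if a joint passes its speed limit or range.

## Working session

There is one attempt and no reset: what is moved stays moved. The work goes in short steps, each a Python script; the robot and the scene stay as the last script left them, time stands still between calls to the robot, and variables do not carry over. Pictures are saved under pics/ and viewed, at most 14 in all, crops included, and the job is handed in when it is done.

```bash
mkdir -p pics; ls
cat > h.py <<'E'
import numpy as np, cv2
from workcell import ctrl, eoat, kin, state, viewer, workorder
def cloud(name):
    im,d=viewer.snapshot(name); p=viewer.camera_params(name)
    K=np.array(p["camera_matrix"]);T=np.linalg.inv(np.array(p["extrinsics"]))
    v,u=np.mgrid[:480,:640]
    P=np.stack([(u-K[0,2])/K[0,0]*d,-(v-K[1,2])/K[1,1]*d,-d,np.ones_like(d)],-1)@T.T
    return im,d,P[...,:3]
E
python3 - <<'E'
from h import *
for n in("scene","top"):
    im,d,P=cloud(n); cv2.imwrite(f"pics/{n}0.png",im[...,::-1]); np.savez(f"{n}0.npz",im=im,d=d,P=P)
    p=viewer.camera_params(n);print(p)
s=state();print(s["time_s"],s["ee_rot"],s["tool_pos"])
E
```

```text
pics
{'camera_matrix': array([[511.89979575,   0.        , 321.40325265],
       [  0.        , 511.89979575, 245.67537171],
       [  0.        ,   0.        ,   1.        ]]), 'extrinsics': array([[ 6.38537662e-01,  7.69590488e-01,  3.68090954e-04,
        -3.77319435e-01],
       [-5.87497734e-01,  4.87144248e-01,  6.46170948e-01,
         2.04383270e-01],
       [ 4.97107702e-01, -4.12820739e-01,  7.63192617e-01,
        -1.18411585e+00],
       [ 0.00000000e+00,  0.00000000e+00,  0.00000000e+00,
         1.00000000e+00]])}
{'camera_matrix': array([[529.39773832,   0.        , 311.22120266],
       [  0.        , 529.39773832, 242.89496425],
       [  0.        ,   0.        ,   1.        ]]), 'extrinsics': array([[ 0.01203254, -0.99992695,  0.00114188,  0.05675408],
       [ 0.97617803,  0.01199415,  0.2166393 , -0.50303216],
       [-0.21663717, -0.00149204,  0.97625105, -1.04531497],
       [ 0.        ,  0.        ,  0.        ,  1.        ]])}
0.1 [ 2.09796456e-01  9.77744789e-01 -7.50392890e-04 -1.03483162e-04] [0.27681111 0.61520998 0.24951939]
```

View pics/top0.png

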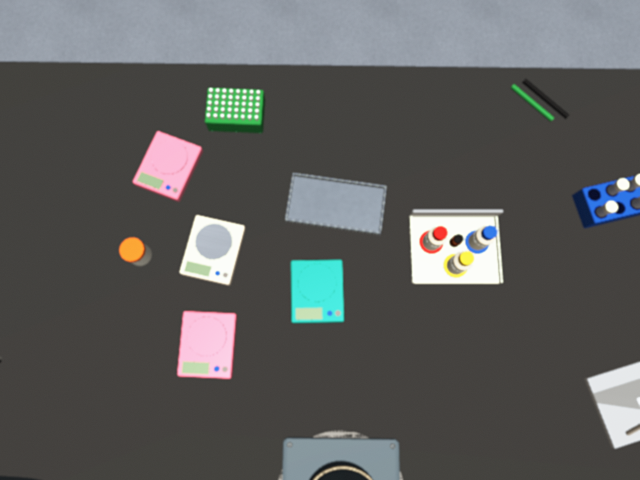

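View pics/scene0.png

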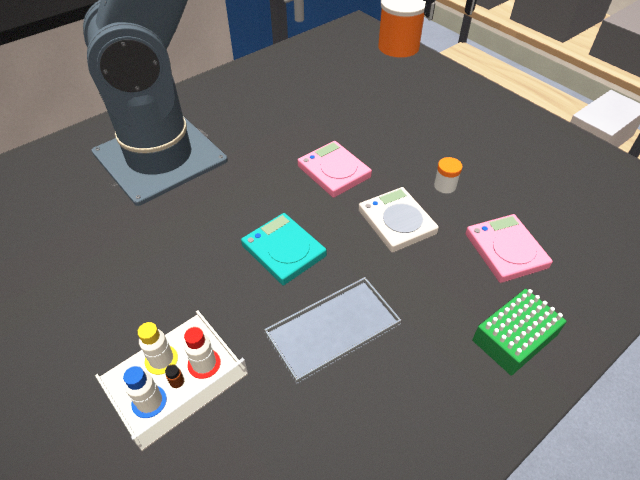

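The top view shows the bay at about (456,248), with the red bottle (437,236) on the left, blue (484,238) on the right, yellow (462,262) in front, and the vial (456,240). The grey tray is at (336,203).

Things that could be taken for the balance:
- white with steel pan at (213,248): this one fits the description
- pink at (168,165)
- pink at (208,345)
- turquoise at (317,290)

The pot is at (133,250). In the scene view, (400,217) is the white balance, and the orange jar at (400,25) is off the table area. Other tray-like objects are the white tray at (620,400) and the blue rack at (610,200).

Run:
```python
from h import *
def rep(n,im,P,name,m):
    Q=P[m]; 
    if len(Q)<8: print(n,name,"few",len(Q));return
    (c,r)=cv2.minEnclosingCircle(Q[:,:2].astype(np.float32))
    print(n,name,len(Q),"mean",Q.mean(0).round(4),"zmed %.4f"%np.median(Q[:,2]),"circ",np.round(c,4),round(r,4))
for n in("scene","top"):
    f=np.load(n+"0.npz");im,P=f["im"],f["P"];hsv=cv2.cvtColor(im,cv2.COLOR_RGB2HSV);H,S,V=[hsv[...,i].astype(int) for i in range(3)]
    x,y,z=P[...,0],P[...,1],P[...,2]
    bay=(x>.35)&(x<.75)&(y<-.1)&(y>-.5)&(f["d"]>0)
    for c,m in dict(red=((H<8)|(H>172)),blue=(abs(H-110)<12),yellow=(abs(H-28)<7)).items():
        m=m&(S>150)&(V>80)&bay
        rep(n,im,P,"cap "+c,m&(z>.092)); rep(n,im,P,"spot "+c,m&(z<.015))
    rep(n,im,P,"vial",bay&(V<60)&(z>.038)&(z<.06))
    # balance pan: grey at z~.03 
    b=(x>.35)&(x<.75)&(y>.1)&(y<.45)&(f["d"]>0)
    rep(n,im,P,"pan?",b&(z>.026)&(z<.036)&(S<60)&(V<215))
    rep(n,im,P,"case",b&(z>.018)&(z<.036)&(S<60))
    rep(n,im,P,"pot",b&(z>.05)&(S>120))
    for nm,m in (("tray",(x>.45)&(x<.75)&(y>-.15)&(y<.15)&(z>.002)&(z<.03)&(V>70)&(S<90)),("bay",bay&(S<40)&(V>190)&(z<.012)&(z>.001))):
        m=cv2.morphologyEx((m&(f["d"]>0)).astype(np.uint8),cv2.MORPH_OPEN,np.ones((2,2)))>0
        l,lab,st,_=cv2.connectedComponentsWithStats(m.astype(np.uint8));k=1+st[1:,4].argmax();m=lab==k
        print(n,nm,m.sum(),cv2.minAreaRect((P[m][:,:2]*1000).astype(np.float32)),"z",np.percentile(P[m][:,2],[5,50,95]).round(4))
im=np.load("top0.npz")["im"]
a=cv2.resize(im[190:300,400:515],None,fx=3.4,fy=3.4);b=cv2.resize(im[205:295,170:255],(0,0),fx=4.15,fy=4.15)[:374]
h=min(len(a),len(b));cv2.imwrite("pics/crop.png",np.hstack([a[:h],b[:h]])[...,::-1])
q=[.70710678,.70710678,0,0]
for p in ([.65,-.2,.25],[.55,-.3,.09],[.6,0,.2],[.5,.25,.1]): print(p,*[kin.solve_ik(p,qq) for qq in (q,[.70710678,-.70710678,0,0])])
```

```text
scene cap red 255 mean [ 0.5236 -0.1943  0.097 ] zmed 0.0973 circ [ 0.5228 -0.1946] 0.0141
scene spot red 241 mean [ 0.5331 -0.1979  0.0074] zmed 0.0073 circ [ 0.5228 -0.1948] 0.027
scene cap blue 294 mean [ 0.5259 -0.2932  0.0969] zmed 0.0970 circ [ 0.5247 -0.2933] 0.0143
scene spot blue 236 mean [ 0.5349 -0.2967  0.0073] zmed 0.0072 circ [ 0.5246 -0.2939] 0.0267
scene cap yellow 271 mean [ 0.4714 -0.2438  0.0971] zmed 0.0972 circ [ 0.4699 -0.2435] 0.0152
scene spot yellow 192 mean [ 0.4769 -0.2491  0.0072] zmed 0.0073 circ [ 0.4396 -0.244 ] 0.0573
scene vial 130 mean [ 0.5243 -0.2444  0.0445] zmed 0.0448 circ [ 0.5231 -0.2438] 0.0098
scene pan? 146 mean [0.5122 0.3596 0.03  ] zmed 0.0299 circ [0.5506 0.3325] 0.1422
scene case 5498 mean [0.5832 0.3258 0.0273] zmed 0.0264 circ [0.5631 0.2958] 0.2229
scene pot 333 mean [0.4902 0.4298 0.0598] zmed 0.0609 circ [0.4865 0.4349] 0.0265
scene tray 7189 ((702.2205810546875, -125.759521484375), (218.84141540527344, 561.8329467773438), 33.87324905395508) z [0.0024 0.005  0.0162]
scene bay 3573 ((691.5245361328125, -241.7830352783203), (515.213
[... 1289 characters left out ...]
6459 -0.36786115  1.1680523
  0.5472442 ] [-0.33211153  0.95446602  1.35562712  1.44441509 -0.92930236  1.47065073
 -2.13131205]
[0.55, -0.3, 0.09] [ 0.10882101  0.74377191  0.53557108  1.75877803 -0.51248077  0.78196209
  0.9003852 ] [-0.14362523  0.99407211  1.13098807  1.76755812 -1.02083481  1.09661214
 -1.78620499]
[0.6, 0, 0.2] [-0.36252083  0.55067086  0.45261343  1.72192221 -0.28829768  0.93539195
  0.20455953] [-0.72737804  0.92231629  1.35651685  1.73374053 -0.94023852  1.30237263
 -2.29551638]
[0.5, 0.25, 0.1] [-0.72259539  0.60376644  0.26886791  1.92572731 -0.25369297  0.64463802
 -0.29519087] [-0.25636137  0.61181445 -0.44453152  1.9083732   0.39012183  0.70688043
  2.21039899]
```

View pics/crop.png

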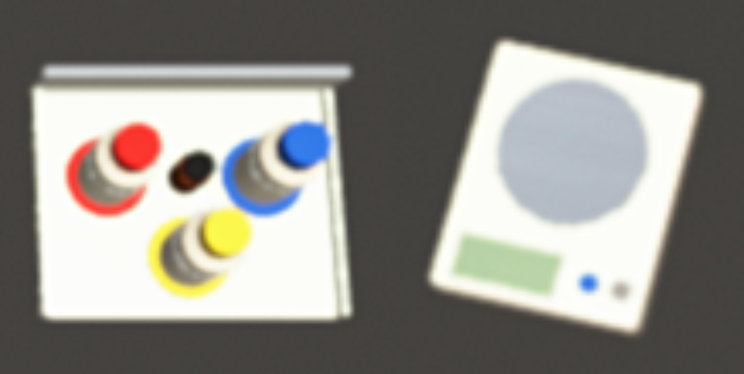

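The crop confirms the bay: red on the left, blue on the right, yellow in front, and the vial between them. The balance with the steel pan (213,241) in the top view is the white one. The two cameras disagree by about 5 mm in x, so I average them and refine pan and tray with tighter masks.

Run:
```python
from h import *
for n in("scene","top"):
    f=np.load(n+"0.npz");im,P=f["im"],f["P"];hsv=cv2.cvtColor(im,cv2.COLOR_RGB2HSV);H,S,V=[hsv[...,i].astype(int) for i in range(3)]
    x,y,z=P[...,0],P[...,1],P[...,2]
    def big(m):
        l,lab,st,_=cv2.connectedComponentsWithStats((m&(f["d"]>0)).astype(np.uint8));return lab==1+st[1:,4].argmax()
    m=big((x>.42)&(x<.6)&(y>.2)&(y<.38)&(z>.028)&(z<.034)); Q=P[m]
    print(n,"pan",len(Q),Q[:,:2].mean(0),Q[:,2].mean(),cv2.minEnclosingCircle(Q[:,:2].astype(np.float32)))
    m=big((x>.52)&(x<.75)&(y>-.15)&(y<.18)&(V>90)&(z<.009)&(z>-.003)); Q=P[m]
    print(n,"tray",len(Q),cv2.minAreaRect((Q[:,:2]*1000).astype(np.float32)))
```

```text
scene pan 911 [0.51382254 0.2736968 ] 0.031079471341176217 ((0.5130482316017151, 0.27497249841690063), 0.041605815291404724)
scene tray 15184 ((635.0097045898438, 14.989227294921875), (329.9606628417969, 229.97415161132812), 89.9985580444336)
top pan 925 [0.5102856  0.27118258] 0.03092914726247845 ((0.5079324245452881, 0.2700119614601135), 0.04380754381418228)
top tray 3887 ((605.6282958984375, 9.301292419433594), (202.67515563964844, 102.1495132446289), 82.34627532958984)
```

```bash
cat >> h.py <<'E'
Q=[.70710678,.70710678,0,0]       # tool y along world x
QY=[1,0,0,0]                      # tool y along world y
B=dict(red=(.520,-.195),blue=(.5225,-.294),yellow=(.4685,-.2443))
c=np.array([.608,.010]);u=np.array([.133,.991])
T=dict(yellow=c+.066*u,red=c,blue=c-.066*u)
VIAL=(.5203,-.2443);PAN=(.512,.2725)
def pick(xy,z,up,op,q=Q,f=40):
    eoat.set_gripper(op); ctrl.movep([*xy,up],q); ctrl.movel([*xy,z],feed=.15)
    eoat.set_gripper(0,f); s=state(); print("grip gap %.4f F %s t %.1f"%(s["finger_gap"],s["finger_force"],s["time_s"]),np.round(s["tool_pos"],4))
    ctrl.movel([*xy,up],feed=.2); print("gap lifted %.4f"%state()["finger_gap"])
def place(xy,z,up,op,q=Q):
    ctrl.movel([*xy,up],q,feed=.3); ctrl.movel([*xy,z+.02],feed=.2); ctrl.movel([*xy,z],feed=.05)
    print("ft",np.round(state()["ft_force"],2)); eoat.set_gripper(op); ctrl.movel([*xy,up],feed=.2)
    print("t %.1f"%state()["time_s"])
def snap(n,nm,roi=None,k=1):
    im,d,P=cloud(n); np.savez(nm+".npz",im=im,d=d,P=P)
    if roi: a,b,e,g=roi; im=im[a:b,e:g]
    cv2.imwrite(f"pics/{nm}.png",cv2.resize(im,None,fx=k,fy=k)[...,::-1]); return im,d,P
E
python3 - <<'E'
from h import *
pick(B["yellow"],.087,.21,.05)
snap("top","t1"); snap("scene","s1")
E
```

```text
grip gap 0.0325 F 33.0106912512565 t 5.0 [ 0.4696 -0.2447  0.0887]
gap lifted 0.0279
```

View pics/s1.png

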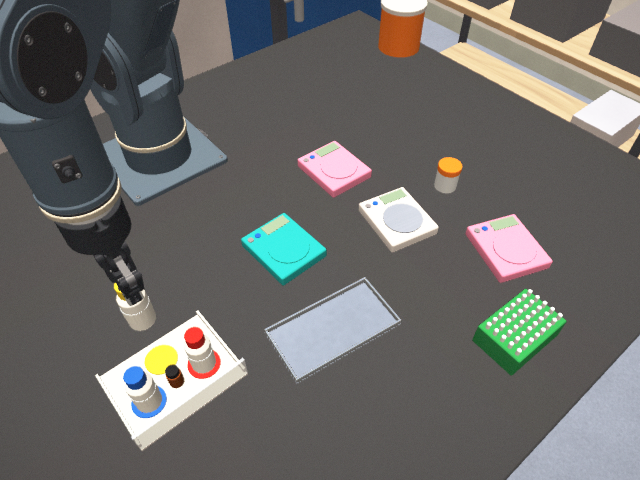

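The scene view shows yellow lifted clear and upright at (138,308), with the bare yellow spot at (161,360) and the other bottles and vial undisturbed. Continuing with the placing.

```bash
sed -i 's/eoat.set_gripper(0,f); s=/eoat.set_gripper(0,f); ctrl.sleep(.3); s=/' h.py
python3 - <<'E'
from h import *
def spot(P,im,d):
    hsv=cv2.cvtColor(im,cv2.COLOR_RGB2HSV);m=(abs(hsv[...,0].astype(int)-28)<7)&(hsv[...,1]>120)&(P[...,2]<.015)&(P[...,2]>0)&(d>0)&(abs(P[...,0]-.47)<.05)
    q=P[m];return q.mean(0).round(4),cv2.minEnclosingCircle(q[:,:2].astype(np.float32))
for n in("s1","t1"):
    f=np.load(n+".npz");print(n,spot(f["P"],f["im"],f["d"]))
f=np.load("s1.npz");P=f["P"];m=(P[...,2]>.12)&(P[...,2]<.195)&(abs(P[...,0]-.47)<.06)&(abs(P[...,1]+.244)<.06)&(f["im"].min(-1)>110)
q=P[m];
for a in np.arange(.125,.195,.01):
    k=q[abs(q[:,2]-a)<.005]; print(round(a,3),len(k),k.mean(0).round(4) if len(k) else"")
place(T["yellow"],.086,.21,.05)
pick(B["red"],.087,.21,.05); place(T["red"],.086,.21,.05)
snap("scene","s2")
E
```

```text
s1 (array([ 0.4699, -0.2449,  0.0073]), ((0.4708292782306671, -0.24408158659934998), 0.027042031288146973))
t1 (array([nan, nan, nan]), ((0.0, 0.0), 0.0))
0.125 54 [ 0.4837 -0.2468  0.1271]
0.135 105 [ 0.4838 -0.2461  0.1353]
0.145 90 [ 0.4848 -0.2448  0.145 ]
0.155 112 [ 0.4844 -0.2469  0.1546]
0.165 147 [ 0.4834 -0.2452  0.1653]
0.175 132 [ 0.4838 -0.2444  0.1751]
0.185 170 [ 0.4794 -0.2476  0.1855]
0.195 31 [ 0.4786 -0.252   0.1921]
ft [-9.6   3.3  36.41]
t 9.5
grip gap 0.0326 F 33.21038268506527 t 12.4 [ 0.5212 -0.1955  0.0889]
gap lifted 0.0277
ft [-8.04  3.74 36.52]
t 16.4<stdin>:4: RuntimeWarning: Mean of empty slice.
  ret = um.true_divide(
```

View pics/s2.png

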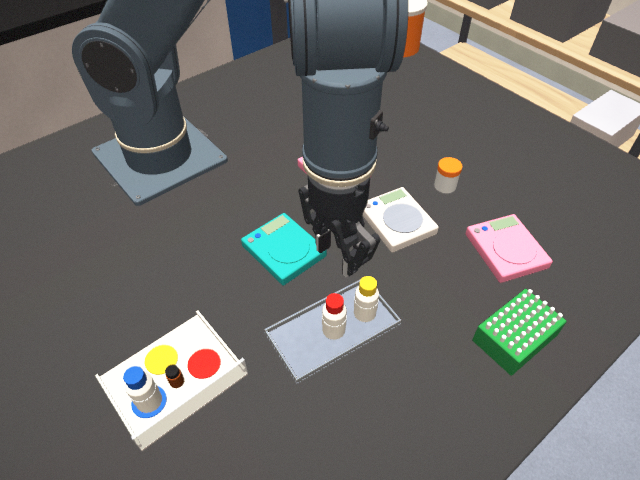

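Red and yellow stand upright in the tray at (334,317) and (367,300), while the vial and the blue bottle are still in place. Gripping at 80 mm wedged the fingertips on the shoulder, giving a 36 N press. I'll grip the cap 10 mm higher.

Run:
```python
from h import *
pick(B["blue"],.097,.22,.05); place(T["blue"],.095,.22,.05)
ctrl.movep([.5,.1,.3],Q)
snap("scene","s3",(250,480,80,440),2); snap("top","t3")
```

```text
grip gap 0.0278 F 39.17182266712189 t 19.5 [ 0.523  -0.2944  0.0981]
gap lifted 0.0267
ft [-0.51 -0.13  4.02]
t 23.6
```

View pics/s3.png

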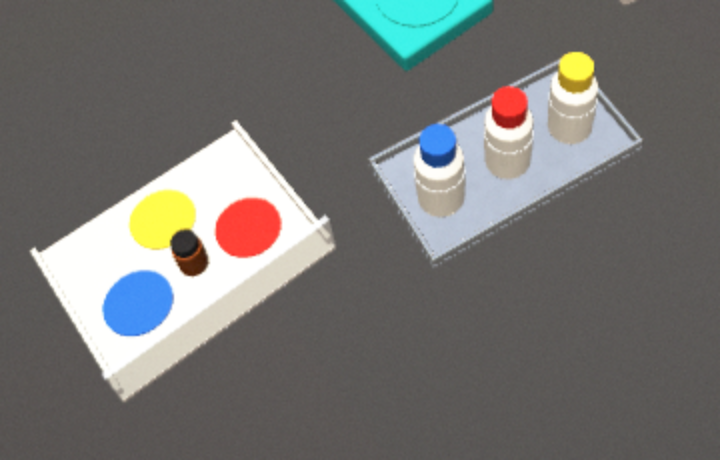

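```bash
cat > meas.py <<'E'
from h import *
import sys
R=dict(red=lambda H:(H<8)|(H>172),blue=lambda H:abs(H-110)<12,yellow=lambda H:abs(H-28)<7)
for n in sys.argv[1:]:
    f=np.load(n+".npz");im,P=f["im"],f["P"];hsv=cv2.cvtColor(im,cv2.COLOR_RGB2HSV);H,S,V=[hsv[...,i].astype(int) for i in range(3)]
    x,y,z=P[...,0],P[...,1],P[...,2];ok=(f["d"]>0)&(x>.4)&(x<.75)
    def rep(nm,m):
        q=P[m&ok]
        if len(q)>8: print(n,nm,len(q),q.mean(0).round(4),np.round(cv2.minEnclosingCircle(q[:,:2].astype(np.float32))[0],4))
    for c,g in R.items():
        m=g(H)&(S>140)&(V>80); rep("cap "+c,m&(z>.088)&(z<.11)&(y<.17)); rep("spot "+c,m&(z<.014)&(z>.003)&(y<-.12))
    rep("vial bay",(V<60)&(z>.038)&(z<.06)&(y<-.15)); rep("vial pan",(V<70)&(z>.062)&(z<.08)&(abs(y-.27)<.04))
    q=(x>.42)&(y>.2)&(y<.38)&(z>.028)&(z<.034);rep("pan",q)
E
python3 meas.py s3 t3
```

```text
s3 cap red 237 [0.6101 0.0106 0.0941] [0.6087 0.0119]
s3 spot red 744 [ 0.5227 -0.1944  0.0073] [ 0.5217 -0.1936]
s3 cap blue 255 [ 0.6016 -0.0554  0.0941] [ 0.6009 -0.0535]
s3 spot blue 858 [ 0.5239 -0.2942  0.0073] [ 0.5233 -0.2944]
s3 cap yellow 227 [0.6192 0.0752 0.0942] [0.6187 0.0762]
s3 spot yellow 685 [ 0.47   -0.2453  0.0074] [ 0.4708 -0.2449]
s3 vial bay 129 [ 0.5244 -0.2443  0.0447] [ 0.5234 -0.2437]
s3 pan 1474 [0.5797 0.3053 0.031 ] [0.5901 0.3116]
t3 cap red 140 [0.6049 0.009  0.0947] [0.6063 0.0081]
t3 spot red 388 [ 0.519  -0.1968  0.0078] [ 0.5189 -0.1966]
t3 cap blue 135 [ 0.5967 -0.0572  0.0948] [ 0.597  -0.0574]
t3 spot blue 386 [ 0.5216 -0.3047  0.0079] [ 0.5509 -0.4634]
t3 spot yellow 390 [ 0.4675 -0.2473  0.0079] [ 0.4677 -0.247 ]
t3 vial bay 163 [ 0.5812 -0.469   0.0499] [ 0.5582 -0.4264]
t3 pan 411 [0.701  0.3632 0.0308] [0.6911 0.3765]
```

All three bottles stand upright in the tray and the vial is untouched at (186,252). The camera average matches the commanded positions to within about 1 mm. Vial next.

```bash
python3 - <<'E'
from h import *
q=QY
for q in ([1,0,0,0],[0,1,0,0]):
    if all(kin.solve_ik([*p,z],q) is not None for p in (VIAL,PAN) for z in (.03,.2)): break
print(q)
pick(VIAL,.031,.2,.06,q,30); place(PAN,.0565,.2,.06,q)
ctrl.movep([.45,0,.3],q)
snap("scene","s4",(170,400,240,480),2.5); snap("top","t4")
E
python3 meas.py s4 t4 | grep -v spot
```

```text
[1, 0, 0, 0]
grip gap 0.0232 F 29.353784322738647 t 28.1 [ 0.5205 -0.2443  0.0314]
gap lifted 0.0230
ft [0.24 0.09 0.28]
t 33.6
s4 cap red 240 [0.6102 0.0105 0.0941] [0.6091 0.011 ]
s4 cap blue 251 [ 0.6017 -0.0554  0.0942] [ 0.6008 -0.054 ]
s4 cap yellow 231 [0.6193 0.075  0.0942] [0.6178 0.0755]
s4 vial pan 75 [0.5161 0.2711 0.0695] [0.5155 0.2729]
s4 pan 1265 [0.5937 0.3095 0.0311] [0.5904 0.3132]
t4 vial bay 117 [ 0.6061 -0.5575  0.0515] [ 0.6106 -0.5711]
t4 vial pan 64 [0.5091 0.2704 0.071 ] [0.509  0.2707]
t4 pan 1324 [0.5767 0.3061 0.0308] [0.5898 0.3398]
```

View pics/s4.png

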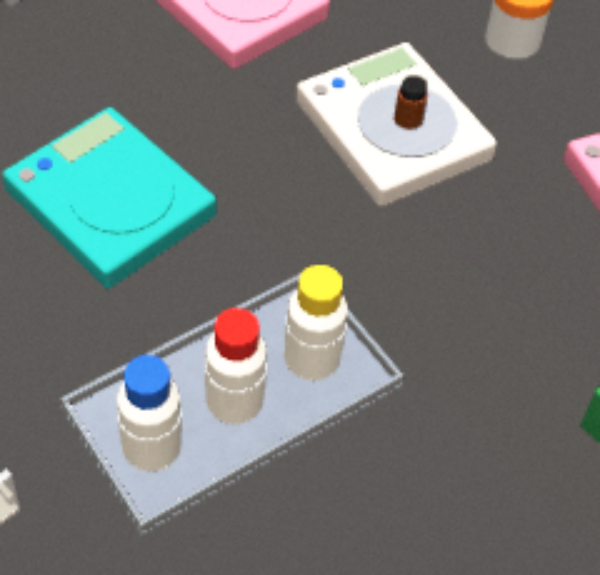

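The vial stands upright at (409,122) in the middle of the pan (about (407,119)), and the bottles are unmoved in the tray. Returning the bottles.

```bash
python3 - <<'E'
from h import *
G=dict(blue=(.5227,-.2945),red=(.5207,-.1955),yellow=(.4688,-.2455))
for k in G: pick(T[k],.095,.22,.05); place(G[k],.099,.22,.05)
ctrl.movep([.45,0,.3],Q)
snap("scene","s5"); snap("top","t5")
E
python3 meas.py s5 t5
```

```text
grip gap 0.0272 F 39.12008821964264 t 37.9 [ 0.5999 -0.0555  0.0961]
gap lifted 0.0272
ft [-0.41  1.8   4.65]
t 42.0
grip gap 0.0270 F 39.19558525085449 t 45.0 [0.6087 0.0099 0.0962]
gap lifted 0.0272
ft [0.12 0.47 5.48]
t 49.0
grip gap 0.0272 F 39.23322558403015 t 52.0 [0.6174 0.0754 0.0962]
gap lifted 0.0273
ft [-0.79  1.68  5.75]
t 56.4
s5 cap red 291 [ 0.5239 -0.1944  0.0963] [ 0.5219 -0.1935]
s5 spot red 253 [ 0.5333 -0.1976  0.0074] [ 0.5233 -0.194 ]
s5 cap blue 331 [ 0.5261 -0.2934  0.0963] [ 0.5242 -0.2926]
s5 spot blue 252 [ 0.535  -0.2956  0.0074] [ 0.5244 -0.294 ]
s5 cap yellow 297 [ 0.4713 -0.2445  0.0964] [ 0.4693 -0.2446]
s5 spot yellow 255 [ 0.4821 -0.2468  0.0072] [ 0.4719 -0.2447]
s5 vial pan 74 [0.5161 0.2712 0.0696] [0.5153 0.2722]
s5 pan 1324 [0.5909 0.3084 0.0309] [0.5856 0.3094]
t5 cap red 140 [ 0.5165 -0.1949  0.0973] [ 0.5172 -0.1955]
t5 spot red 31 [ 0.5002 -0.205   0.0081] [ 0.5024 -0.2051]
t5 cap blue 133 [ 0.5191 -0.2942  0.0974] [ 0.52   -0.2952]
t5 spot blue 86 [ 0.5172 -0.313   0.008 ] [ 0.5438 -0.4408]
t5 cap yellow 139 [ 0.465  -0.2452  0.0973] [ 0.4658 -0.2462]
t5 spot yellow 93 [ 0.4631 -0.235   0.0083] [ 0.4671 -0.246 ]
t5 vial bay 115 [ 0.6067 -0.5565  0.0516] [ 0.6014 -0.5617]
t5 vial pan 64 [0.5091 0.2704 0.0709] [0.5096 0.2708]
t5 pan 1427 [0.5694 0.3015 0.0307] [0.5808 0.3151]
```

View pics/s5.png

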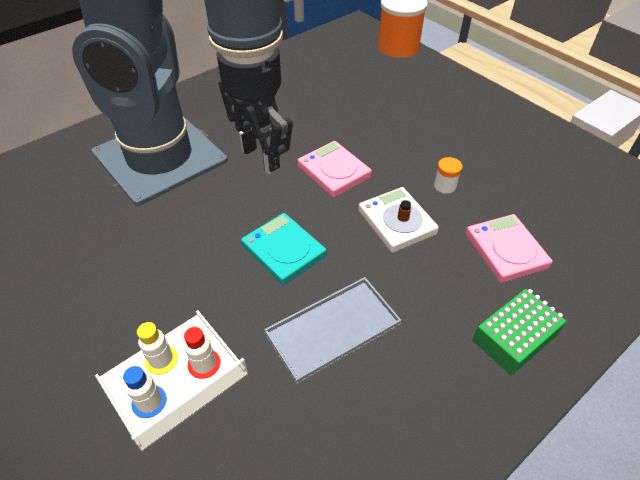

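The scene view shows each bottle upright on its own colour: blue (145,392), yellow (157,347) and red (200,352), within about 2 mm of centre. The vial is on the pan at (404,212), the pot is unmoved, and the arm is clear.

```bash
python3 -c "
from h import *
print(workorder.sign_off())"
```

```text
the job is handed in; nothing more can be done
None
```

The job is handed in at about 56 s of the 131 s allowed: the vial stands in the middle of the balance pan, each bottle is back on its own colour's spot to within about 2–3 mm by camera, and the pot was not touched; sign-off returned no verdict.

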